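# Index the autosampler carousel to its next hole

### The job

The vial carousel is locked by its spring index plunger, the yellow button on the rotor. Press the plunger down to free the rotor, turn the rotor counter-clockwise as seen from above (the way of the white arrow) to the very next hole of the steel ring and no further, so that the next vial comes under the needle, and let the plunger come fully up again so that its pin locks in that hole. Leave the bottle, the loose vial and the vial block on the bench where they stand.

Things in the scene. Friction and masses are not known exactly. Their poses are not given: they have to be found in the camera images.
- carousel: vial carousel fixed to the bench: round white housing 300 mm across, 70 mm high; origin at the centre of its underside, z up, x from the rotor's axis to the needle turret (black post 178 mm out, 182 mm high, opposite the plunger). Its flat steel index ring has 8 holes 45 degrees apart, 12 mm square, on a circle of 122 mm radius, a blue mark outside each
- axis_top (a point): the rotor's vertical axis at the height of the ring's top, 70 mm above the bench
- next_hole (a point): centre of the hole of the steel ring into which the pin must go, at the ring's top (70 mm above the bench)
- rotor (a joint): angle (rad) of the black rotor, 206 mm across, which carries 8 fixed blue-capped vials (tops 93 mm above the bench), the hub with the white arrow and the plunger; 0 at the first hole, grows counter-clockwise seen from above, 0.785 at the next hole; 0.1 N m friction, no spring, stays where left; the pin has 0.016 rad of play either way in a hole
- plunger (a joint): how far the plunger is pressed down (m): 0 fully up, pin in a hole; 0.016 at its lower stop. Spring: 3 N at the top, 7 N at the stop. Pressed more than 0.010 the rotor is free. Let go between holes, the pin rests against the ring's underside (about 0.010); let go within 0.02 rad of a hole it springs up to 0 and locks
- cap_top (a point): centre of the top of the plunger's yellow button (44 mm across, flat top 38 mm across, 120 mm above the bench when up); it rides on the rotor 85 mm from the axis, moves with it, and goes down with the press. A fingertip pressing on it carries the rotor round by friction
- pin_tip (a point): tip of the plunger's brass pin, 8 mm thick, joined to the button and 37 mm further out from the axis; stands 2 mm above the ring when up
- solvent_bottle: loose amber bottle with a blue cap, 66 mm across, 150 mm high, on the bench; origin at the centre of its underside; leave alone
- sample_vial: loose clear vial with a blue cap, 25 mm across, 68 mm high, standing on the bench; origin at the centre of its underside; leave alone
- vial_block: loose black block with small vials, 85 x 65 x 54 mm, on the bench; origin at the centre of its underside; leave alone

How it is judged:
By the outcome, as a careful person would: the job done as asked, in the order asked, and still so for the second after the job is handed in, with the robot touching nothing.
It also fails if it takes over 42 s, if anything falls off the work surface, if the arm or the gripper's body presses on something with over 40 N, if the wrist force passes 120 N, or if a joint passes its speed limit or range.

### The arm

A 6-joint arm with a two-finger parallel gripper is mounted at the origin on the work surface. World frame = base frame: x ahead of the robot, y to its left, z up, the work surface at z = 0. Lengths are in m, angles in rad, forces in N, time in s.
With the tool pointing down it reaches from about 0.25 to 0.775 m from the base axis. Payload 4 kg.
Tool frame: the origin (TCP) lies at the very end of the fingers, on their centre line; the grasp point (between the pads) lies 19 mm behind it (robot.hold_point_z is the distance from the TCP to the grasp point, in m); z points along the fingers, y is the line along which they close (so a half turn about z gives the same grasp; the last joint's range is limited). The gripper opens to 94 mm and grips with 3 to 60 N. Pads are 16 mm wide; open, the fingers measure 119 mm over their backs; the gripper's body (75 mm by 177 mm) begins 78 mm behind the grasp point.
Start: joints at [-0.103, 0.087, 1.371, -0, 1.684, -0.103], TCP at [0.55, -0, 0.206] pointing down, gripper open.
Joint ranges: [-3.1, 3.1], [-0.76, 2.03], [0.27, 2.55], [-1.08, 4.22], [0.17, 2.65], [-2.57, 2.57]. Speed limits (rad/s): [2.79, 2.79, 3.14, 3.14, 3.14, 3.14].

### API

Orientations are given as [roll, pitch, yaw] about the fixed x, y, z axes, in that order (R = Rz(yaw) Ry(pitch) Rx(roll)).
In Python, from bench import robot gives the robot as it stands.
- The arm moves only by the tool carry_out, never from a script. Its argument "steps" is a list of rows, each a list of 3 entries, a list of its own where there are three numbers: the shift along the tool's x, y, z in m, then the turn about the tool's z in units of 10 degrees (1.0 is 10 degrees), then the closure, from -1 (fully open) to 1 (shut). In form: [[[tx, ty, tz], roll, jaw], ...]. A call has 1 to 10 rows; each row is the pose to reach, as a shift and turn from the pose commanded when the call began, along the tool's axes at that moment; what a row does not reach only later rows make up. A row lasts 1/8 s, in which the tool goes at most 62.5 mm and 10.7 degrees, less where a joint would pass 70% of its speed; a pose out of reach is approached as far as the arm can. A call with a gripper value outside its range is refused whole. The fingers move at their own pace and stop on an object; the grip force is fixed at half the most. Time passes only in rows, so rows that repeat a pose let the fingers close. It gives the time, the measured TCP pose, the force, the opening and the grip force at its end, in the units of the state.
- robot.get_obs(): the state, without advancing time (a new reading comes with each control period).
- robot.snapshot(name): name is "scene" or "side" or "wrist"; returns a dict with "image" (420x560x3 uint8, red, green, blue), "z_map" (420x560 float32, m along the optical axis (not along the pixel's ray), 0 where there is no reading), "mtx" (3x3 intrinsics, pixels), "R" (3x3) and "t" (3): a world point X has camera coordinates R X + t. Camera axes: x right, y down, z forward; pixel columns grow to the right and rows downward; lengths in m; the calibration is good to about 2 mm. The wrist camera is an equidistant fisheye: a pixel r from the principal point sees the ray r / f radians off the axis. A picture is of the moment at which its call begins.
- robot.close_job(): hands the job in; it is judged then, once.
The state is a dict: "time": time; "joint_positions": joint angles; "qvel": joint speeds; "joint_torque": joint torques, N m; "tool_pos": TCP position; "ee_rot": TCP orientation; "wrist_force": force on the tool from outside, world axes, zero at the start; "wrist_torque": the same for the moment, N m; "width": finger opening in m; "finger_force": force on a finger pad.
Only numpy, scipy, OpenCV 4.12 (cv2) and the standard library are available. Lean on these libraries where they do the work, as an engineer would, in place of code of your own. Each camera call takes 0.05 s, during which the arm holds its last target. There are 200 camera calls.

## Working session

There is one attempt and no reset: what is moved stays moved. The work goes in short steps, Python scripts to look and compute and a tool call to move; the robot and the scene stay as the last step left them, time stands still between calls to the robot, and variables do not carry over. Pictures are saved under pics/ and viewed, at most 10 in all, crops included, and the job is handed in when it is done.

Besides the shell and the picture viewer there is one more tool, called after "Call:" as a command line: name --argument value ..., lists and objects as JSON in quotes. carry_out: Moves the arm, as the interface text tells. Its arguments: {"type":"object","properties":{"steps":{"type":"array","items":{"type":"array"}}},"required":["steps"]}

```bash
mkdir -p pics; cat > h.py <<'E'
import numpy as np, cv2
from bench import robot
def snap(n,f):
    s=robot.snapshot(n); cv2.imwrite(f'pics/{f}.png',cv2.cvtColor(s['image'],cv2.COLOR_RGB2BGR)); np.savez(f'pics/{f}.npz',**s); return s
def px(s,u,v):
    z=s['z_map'][v,u]; K=s['mtx']; c=np.array([(u-K[0,2])/K[0,0],(v-K[1,2])/K[1,1],1])*z
    return s['R'].T@(c-s['t'])
E
python3 - <<'E'
from h import *
for n in('scene','side'): 
    s=snap(n,n+'1')
o=robot.get_obs(); print(o['time'],o['tool_pos'],o['ee_rot'],o['width'],o['wrist_force'])
E
```

```text
0.1 [5.49533023e-01 2.79242281e-05 2.04431119e-01] [-3.13965694e+00 -1.90843383e-04  1.57079986e+00] 0.09401145018465489 [-0.52327548  1.05401156  0.17259067]
```

View pics/scene1.png

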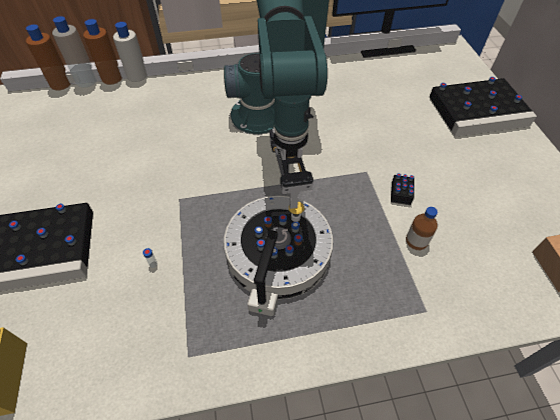

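View pics/side1.png

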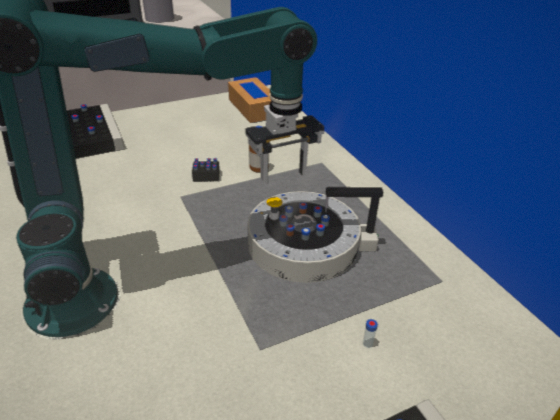

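The scene picture shows the carousel centred near (279,240), with the plunger at (297,210) on the robot side and the turret at (263,295). The bottle (422,230), the block (403,188) and the vial (149,257) all stand clear. Next I fit the geometry.

```bash
python3 - <<'E'
from h import *
from scipy.optimize import least_squares
for n in('scene1','side1'):
    s=dict(np.load(f'pics/{n}.npz')); z=s['z_map']; K=s['mtx']
    v,u=np.mgrid[0:420,0:560]
    c=np.stack([(u-K[0,2])/K[0,0]*z,(v-K[1,2])/K[1,1]*z,z],-1)
    P=(c-s['t'])@s['R']
    h=cv2.cvtColor(s['image'],cv2.COLOR_RGB2HSV).astype(int)
    box=(z>0)&(P[...,0]>.35)&(P[...,0]<.85)&(abs(P[...,1])<.25)
    yel=box&(h[...,0]>18)&(h[...,0]<35)&(h[...,1]>170)&(h[...,2]>120)&(P[...,2]>.085)&(P[...,2]<.14)
    Y=P[yel]; print(n,len(Y),'yellow',Y.mean(0).round(4),Y.min(0).round(3),Y.max(0).round(3)); 
    T=Y[Y[:,2]>np.percentile(Y[:,2],90)-.006];print(' top',T.mean(0).round(4),len(T),T.min(0).round(3),T.max(0).round(3))
    m=box&(abs(P[...,2]-.07)<.006)&(h[...,1]<90); R=P[m]
    # fit annulus: outer 150 inner 103
    def f(p):
        r=np.hypot(*(R[:,:2]-p).T); return np.maximum(r-.150,0)+np.maximum(.105-r,0)
    q=least_squares(f,np.median(R[:,:2],0),loss='soft_l1',f_scale=.003)
    r=np.hypot(*(R[:,:2]-q.x).T)
    print(' centre',q.x.round(4),len(R),np.percentile(r,[1,5,50,95,99]).round(4),'z',np.median(R[:,2]).round(4))
    B=P[box&(P[...,2]>.12)&(P[...,2]<.19)&(h[...,2]<70)&(np.hypot(P[...,0]-q.x[0],P[...,1]-q.x[1])>.165)&(P[...,0]>q.x[0])]
    print(' post',len(B),B.mean(0).round(4) if len(B) else '')
    d=T.mean(0)[:2]-q.x;print(' plunger rel',d,np.hypot(*d),np.degrees(np.arctan2(d[1],d[0])))
    x0=(190,170) if 'scene' in n else (220,150)
    a=s['image'][x0[1]:x0[1]+150,x0[0]:x0[0]+190]
    cv2.imwrite(f'pics/{n}c.png',cv2.cvtColor(cv2.resize(a,None,fx=4,fy=4,interpolation=cv2.INTER_CUBIC),cv2.COLOR_RGB2BGR))
E
```

```text
scene1 8 yellow [0.541  0.0211 0.1188] [0.536 0.005 0.117] [0.545 0.042 0.123]
 top [0.541  0.0211 0.1188] 8 [0.536 0.005 0.117] [0.545 0.042 0.123]
 centre [ 0.5911 -0.0361] 5577 [0.0363 0.0514 0.1168 0.1491 0.1536] z 0.0683
 post 217 [ 0.7617 -0.1092  0.1695]
 plunger rel [-0.05013776  0.05721567] 0.07607514770608928 131.22789634579962
side1 109 yellow [0.5353 0.0196 0.1177] [0.517 0.001 0.112] [0.553 0.039 0.122]
 top [0.5354 0.0201 0.1179] 104 [0.517 0.001 0.114] [0.553 0.039 0.122]
 centre [ 0.5993 -0.0311] 4549 [0.0359 0.0511 0.1203 0.1531 0.1577] z 0.0677
 post 191 [ 0.7535 -0.1182  0.1578]
 plunger rel [-0.06386618  0.05121659] 0.08186591258582251 141.27261760890613
```

```bash
python3 - <<'E'
from h import *
from scipy.optimize import least_squares
snap('wrist','wrist1')
for n in('scene1','side1'):
    s=dict(np.load(f'pics/{n}.npz')); z=s['z_map']; K=s['mtx']
    v,u=np.mgrid[0:420,0:560]
    c=np.stack([(u-K[0,2])/K[0,0]*z,(v-K[1,2])/K[1,1]*z,z],-1)
    P=(c-s['t'])@s['R']
    R=P[(z>0)&(abs(P[...,2]-.0685)<.004)]
    q=np.array([.595,-.034])
    R=R[(np.hypot(*(R[:,:2]-q).T)<.175)]
    H=cv2.convexHull(R[:,:2].astype(np.float32))[:,0]
    for _ in range(3):
        f=lambda p:np.hypot(*(H-p[:2]).T)-p[2]
        r=least_squares(f,[*q,.15],loss='soft_l1',f_scale=.001)
    print(n,r.x.round(4),len(H),f(r.x).std().round(4))
    r2=least_squares(lambda p:np.hypot(*(H-p[:2]).T)-.15,q,loss='soft_l1',f_scale=.001);print(r2.x.round(4))
    # bench-level mask check: points inside r<.15 with z in .06-.08 dark inner edge
E
```

```text
scene1 [ 0.5963 -0.0351  0.1494] 55 0.0005
[ 0.5963 -0.035 ]
side1 [ 0.5976 -0.0393  0.1501] 50 0.0038
[ 0.5975 -0.0393]
```

View pics/wrist1.png

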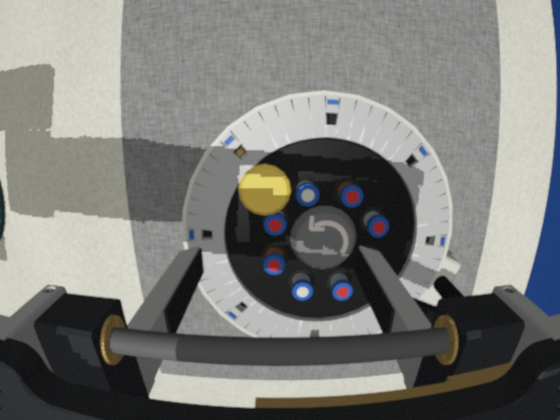

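View pics/side1c.png

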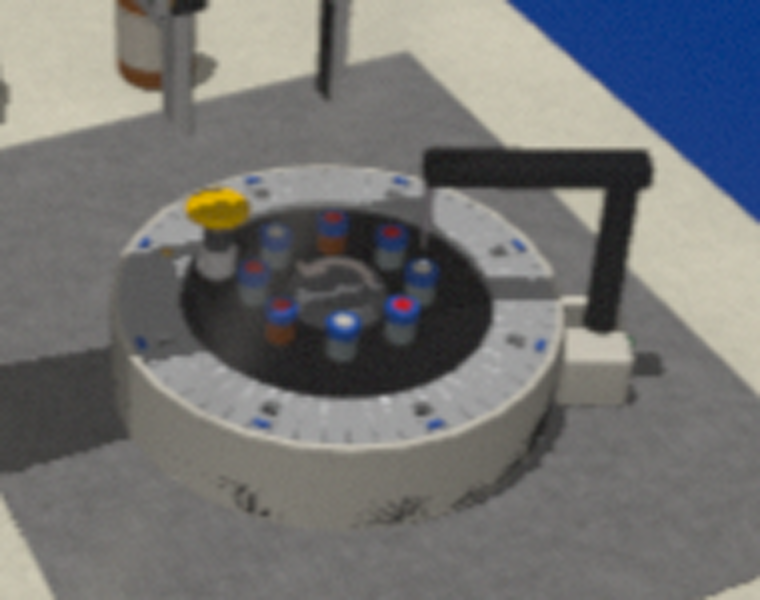

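The wrist view has the button centred at (265,190) with its brass pin in the hole at (240,152). Counter-clockwise, the next hole is at (207,234). Other holes are at (332,118), (412,160), (432,240) and (241,307). I intersect these rays with the known heights.

```bash
cat >> h.py <<'E'
def fish(s,u,v,h):
    K=s['mtx']; d=np.array([(u-K[0,2])/K[0,0],(v-K[1,2])/K[1,1]]); r=np.hypot(*d)
    ray=s['R'].T@np.array([*(d/r*np.sin(r)),np.cos(r)]); o=-s['R'].T@s['t']
    return o+ray*(h-o[2])/ray[2]
E
python3 - <<'E'
from h import *
from scipy.optimize import least_squares
s=dict(np.load('pics/wrist1.npz'))
print(s['mtx'],-s['R'].T@s['t'],s['R'].round(3))
H=np.array([fish(s,*p,.07)[:2] for p in [(240,152),(207,234),(241,307),(332,118),(412,160),(432,240)]])
k=np.array([0,1,2,-1,-2,-3])*np.pi/4
f=lambda p:(H-(p[:2]+.122*np.c_[np.cos(p[2]+k),np.sin(p[2]+k)])).ravel()
q=least_squares(f,[.597,-.036,2.4]).x
print(H.round(4)); print(q.round(4),np.degrees(q[2]),(f(q).reshape(-1,2)*1e3).round(1))
c=fish(s,265,190,.12)[:2];print('cap',c,c-q[:2],np.hypot(*(c-q[:2])),np.degrees(np.arctan2(*(c-q[:2])[::-1])))
h=cv2.cvtColor(s['image'],cv2.COLOR_RGB2HSV).astype(int)
m=(abs(h[...,0]-27)<8)&(h[...,1]>150)&(h[...,2]>60);m[:150]=0;m[230:]=0
n,l,st,ce=cv2.connectedComponentsWithStats(m.astype(np.uint8));i=1+st[1:,4].argmax();print(st[i],ce[i],fish(s,*ce[i],.115))
for a in (0,45): print(a,(q[:2]+.085*np.array([np.cos(q[2]+np.radians(a)),np.sin(q[2]+np.radians(a))])).round(4))
E
```

```text
[[325.1922621    0.         278.86625646]
 [  0.         325.1922621  213.46920014]
 [  0.           0.           1.        ]] [0.55171589 0.08250816 0.38340272] [[ 1.    -0.    -0.003]
 [ 0.001 -0.959  0.282]
 [-0.003 -0.282 -0.959]]
[[ 0.5133  0.0522]
 [ 0.4759 -0.0321]
 [ 0.5077 -0.1207]
 [ 0.6017  0.0856]
 [ 0.6868  0.0473]
 [ 0.7218 -0.0405]]
[ 0.5978 -0.0365  2.3248] 133.2022937731428 [[-1.  -0.2]
 [ 0.   0.6]
 [-1.1 -0.7]
 [ 0.1  0.2]
 [ 0.1  0.3]
 [ 2.  -0.1]]
cap [0.5394922  0.02525784] [-0.05831848  0.06176303] 0.08494537488048202 133.35691761893557
[ 238  164   54   51 1266] [264.09636651 192.84834123] [0.53846882 0.02170365 0.115     ]
0 [0.5396 0.0255]
45 [ 0.5129 -0.0338]
```

Call:
carry_out --steps '[[[0.012,-0.005,0],0,1],[[0.0255,-0.0105,0.02],0,1],[[0.0255,-0.0105,0.02],0,1],[[0.0255,-0.0105,0.02],0,1],[[0.0255,-0.0105,0.02],0,1],[[0.0255,-0.0105,0.03],0,1],[[0.0255,-0.0105,0.05],0,1],[[0.0255,-0.0105,0.068],0,1],[[0.0255,-0.0105,0.068],0,1],[[0.0255,-0.0105,0.068],0,1]]'

```text
time: 1.4
tool_pos: [0.5398, 0.0254, 0.1378]
ee_rot: [3.141, 0.0, 1.571]
wrist_force: [-0.3, -0.3, 0.2]
width: 0.0011
finger_force: 0.0
```

```bash
python3 - <<'E'
from h import *
s=snap('wrist','wrist2')
a=s['image'][100:400,130:430]
cv2.imwrite('pics/w2c.png',cv2.cvtColor(cv2.resize(a,None,fx=2,fy=2),cv2.COLOR_RGB2BGR))
o=robot.get_obs(); print(o['time'],o['tool_pos'],o['ee_rot'],o['width'],o['wrist_force'])
E
```

```text
1.45 [0.54005157 0.02545345 0.13827709] [3.14009697e+00 8.03816576e-05 1.57072185e+00] 0.00014040649757197688 [-0.3969007   0.03875792  0.30004786]
```

View pics/w2c.png

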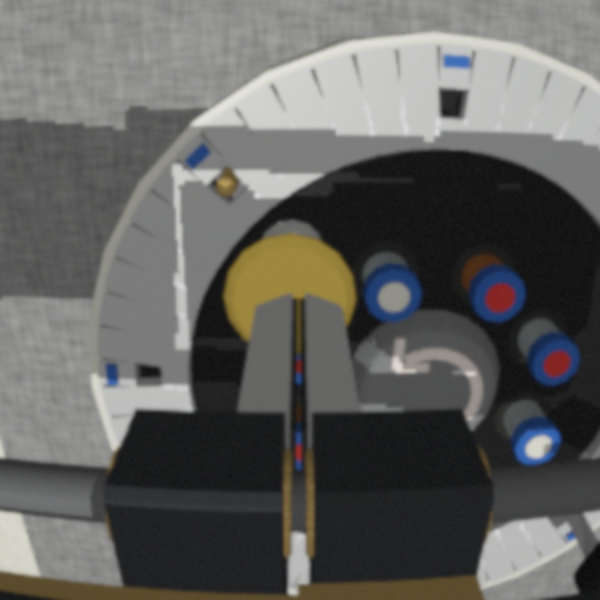

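The near view shows the closed fingertips just above the button, whose centre is at crop (290,298). The pin is at (227,184), the next hole at (149,373) and another hole at (453,103).

```bash
python3 - <<'E'
from h import *
from scipy.optimize import least_squares
s=dict(np.load('pics/wrist2.npz'))
g=lambda u,v,h:fish(s,u/2+130,v/2+100,h)[:2]
H=np.array([g(227,184,.071),g(149,373,.07),g(453,103,.07)])
k=np.array([0,1,-1])*np.pi/4
f=lambda p:(H-(p[:2]+.122*np.c_[np.cos(p[2]+k),np.sin(p[2]+k)])).ravel()
q=least_squares(f,[.597,-.036,2.4]).x
print(H.round(4),q.round(4),np.degrees(q[2]),(f(q).reshape(-1,2)*1e3).round(1))
print('cap',g(290,298,.12), q[:2]+.085*np.array([np.cos(q[2]),np.sin(q[2])]))
E
```

```text
[[ 0.514   0.0529]
 [ 0.476  -0.0317]
 [ 0.6014  0.0851]] [ 0.5974 -0.0364  2.3212] 132.99424730274552 [[-0.2  0.1]
 [ 0.5  0.4]
 [-0.3 -0.5]]
cap [0.5389456  0.02573086] [0.53946446 0.02580322]
```

Call:
carry_out --steps '[[[0,0,0.012],0,1],[[0,0,0.018],0,1],[[0,0,0.022],0,1],[[0,0,0.026],0,1],[[0,0,0.03],0,1],[[0,0,0.034],0,1],[[0,0,0.034],0,1],[[0,0,0.034],0,1]]'

```text
time: 2.45
tool_pos: [0.5398, 0.0258, 0.1044]
ee_rot: [3.14, -0.001, 1.571]
wrist_force: [-1.6, 0.8, 5.8]
width: 0.0003
finger_force: 3.0
```

```bash
python3 -c "
import numpy as np
C=np.array([.5976,-.0364]);p=np.array([.5395,.0255])-C
for d in [2,5,10,15,20,25,30,35,40,43,45]:
    a=np.radians(d);r=np.array([[np.cos(a),-np.sin(a)],[np.sin(a),np.cos(a)]])@p-p;print(d,(r[::-1]).round(4),(C+p+r).round(4))"
```

```text
2 [-0.0021 -0.0021] [0.5374 0.0234]
5 [-0.0053 -0.0052] [0.5343 0.0202]
10 [-0.011  -0.0099] [0.5296 0.0145]
15 [-0.0171 -0.014 ] [0.5255 0.0084]
20 [-0.0236 -0.0177] [0.5218 0.0019]
25 [-0.0304 -0.0207] [ 0.5188 -0.0049]
30 [-0.0373 -0.0232] [ 0.5163 -0.0118]
35 [-0.0445 -0.025 ] [ 0.5145 -0.019 ]
40 [-0.0518 -0.0262] [ 0.5133 -0.0263]
43 [-0.0563 -0.0266] [ 0.5129 -0.0308]
45 [-0.0592 -0.0268] [ 0.5127 -0.0337]
```

Call:
carry_out --steps '[[[0,0,0.0015],0,1],[[-0.0021,-0.0021,0.0015],-0.2,1],[[-0.0053,-0.0052,0.0015],-0.5,1],[[-0.011,-0.0099,0.0015],-1.0,1],[[-0.0171,-0.014,0.0015],-1.5,1],[[-0.0236,-0.0177,0.0015],-2.0,1],[[-0.0236,-0.0177,0.0015],-2.0,1],[[-0.0236,-0.0177,0.0015],-2.0,1]]'

```text
time: 3.45
tool_pos: [0.5221, 0.0025, 0.1042]
ee_rot: [3.14, -0.0, 1.92]
wrist_force: [-3.7, 2.2, 10.6]
width: 0.0004
finger_force: 5.5
```

```bash
python3 - <<'E'
from h import *
s=snap('wrist','wrist3')
a=s['image'][100:400,130:430]
cv2.imwrite('pics/w3c.png',cv2.cvtColor(cv2.resize(a,None,fx=2,fy=2),cv2.COLOR_RGB2BGR))
E
```

```text
(no output)
```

View pics/w3c.png

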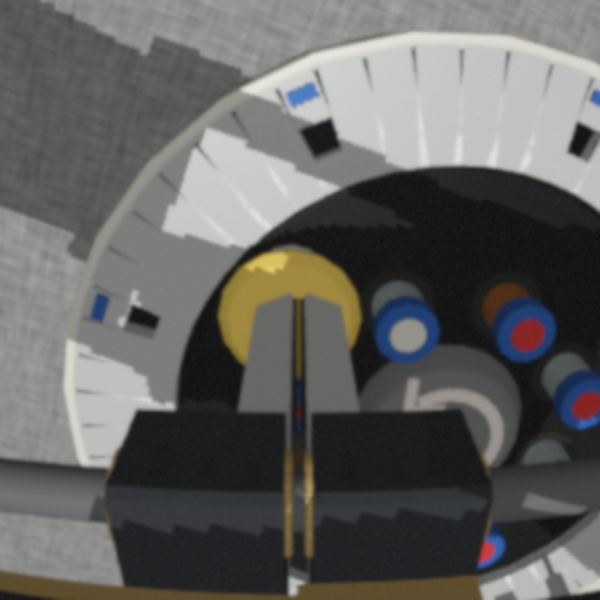

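The rotor follows: the first hole is now empty at (320,138), and the next hole is at (143,318). Because the tool turned with the rotor, the same table applies for the remaining 25°.

Call:
carry_out --steps '[[[-0.0053,-0.0052,0],-0.5,1],[[-0.011,-0.0099,0],-1.0,1],[[-0.0171,-0.014,0],-1.5,1],[[-0.0236,-0.0177,0],-2.0,1],[[-0.027,-0.0193,0],-2.25,1],[[-0.0304,-0.0207,0],-2.5,1],[[-0.0304,-0.0207,0],-2.5,1],[[-0.0304,-0.0207,0],-2.5,1]]'

```text
time: 4.5
tool_pos: [0.5126, -0.0337, 0.1042]
ee_rot: [3.141, 0.001, 2.356]
wrist_force: [-4.6, 0.1, 10.6]
width: 0.0004
finger_force: 5.8
```

```bash
python3 - <<'E'
from h import *
s=snap('wrist','wrist4')
a=s['image'][160:360,130:330]
cv2.imwrite('pics/w4c.png',cv2.cvtColor(cv2.resize(a,None,fx=3,fy=3,interpolation=cv2.INTER_CUBIC),cv2.COLOR_RGB2BGR))
C=np.array([.5976,-.0364]); p=robot.get_obs()['tool_pos'][:2]-C; print(np.degrees(np.arctan2(p[1],p[0])),np.hypot(*p))
E
```

```text
178.20577721822684 0.08502361937596088
```

View pics/w4c.png

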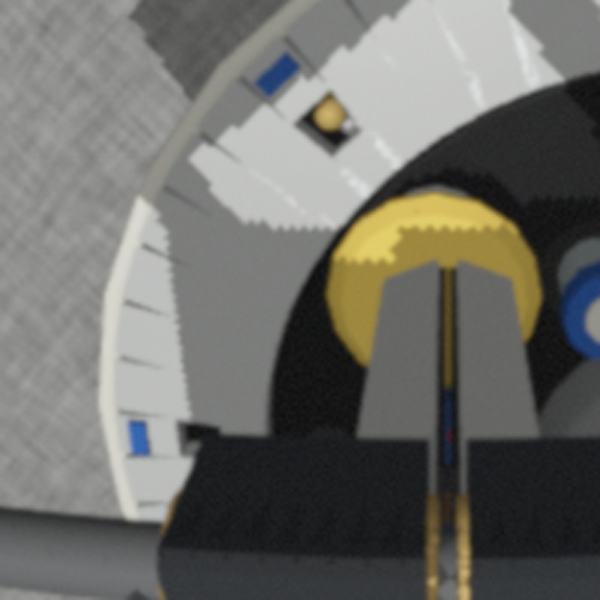

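The brass pin is visible inside the next hole at crop (330,113), and the hole itself is centred near (330,122). I check this against parallax.

```bash
python3 - <<'E'
from h import *
s=dict(np.load('pics/wrist4.npz')); C=np.array([.5976,-.0364])
for n,u,v,h in [('pin',330,113,.056),('hole',330,122,.07),('mark',278,74,.07)]:
    p=fish(s,u/3+130,v/3+160,h)[:2]; d=p-C; print(n,p.round(4),np.hypot(*d).round(4),np.degrees(np.arctan2(d[1],d[0])).round(2))
E
```

```text
pin [ 0.475  -0.0342] 0.1227 178.97
hole [ 0.4752 -0.0321] 0.1225 177.98
mark [ 0.4592 -0.0323] 0.1385 178.31
```

Call:
carry_out --steps '[[[0.0004,0.0004,0],0.04,1],[[0.0004,0.0004,0],0.04,1],[[0.0004,0.0004,-0.004],0.04,1],[[0.0004,0.0004,-0.007],0.04,1],[[0.0004,0.0004,-0.01],0.04,1],[[0.0004,0.0004,-0.012],0.04,1],[[0.0004,0.0004,-0.012],0.04,1]]'

```text
time: 5.42
tool_pos: [0.5127, -0.0333, 0.114]
ee_rot: [-3.141, 0.0, 2.349]
wrist_force: [-2.4, -1.2, 2.7]
width: 0.0
finger_force: 1.8
```

There is still spring force at only 6 mm of press, so the pin has entered the hole. I lift clear slowly.

Call:
carry_out --steps '[[[0,0,-0.003],0,1],[[0,0,-0.006],0,1],[[0,0,-0.01],0,1],[[0,0,-0.02],0,1],[[0,0,-0.04],0,1],[[0,0,-0.07],0,1],[[0,0,-0.1],0,1],[[0,0,-0.1],0,1]]'

```text
time: 6.42
tool_pos: [0.5145, -0.0333, 0.2172]
ee_rot: [3.137, 0.005, 2.349]
wrist_force: [0.5, -0.3, 0.5]
width: 0.0003
finger_force: 0.0
```

```bash
python3 - <<'E'
from h import *
s=snap('wrist','wrist5')
a=s['image'][80:380,100:500]
cv2.imwrite('pics/w5c.png',cv2.cvtColor(cv2.resize(a,None,fx=2,fy=2,interpolation=cv2.INTER_CUBIC),cv2.COLOR_RGB2BGR))
s=snap('side','side5'); z=s['z_map'];K=s['mtx']
v,u=np.mgrid[0:420,0:560]
P=(np.stack([(u-K[0,2])/K[0,0]*z,(v-K[1,2])/K[1,1]*z,z],-1)-s['t'])@s['R']
h=cv2.cvtColor(s['image'],cv2.COLOR_RGB2HSV).astype(int)
Y=P[(z>0)&(abs(h[...,0]-27)<9)&(h[...,1]>170)&(h[...,2]>90)&(np.hypot(P[...,0]-.513,P[...,1]+.034)<.035)]
print(len(Y),Y.mean(0),np.percentile(Y[:,2],[10,50,90]))
E
```

```text
134 [ 0.508359   -0.03913267  0.11789501] [0.11548312 0.11802479 0.11998418]
```

View pics/w5c.png

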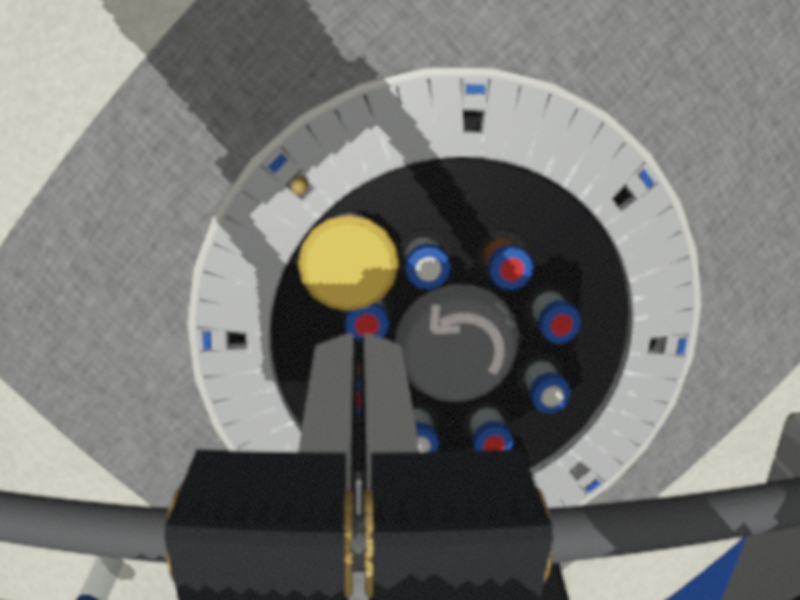

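The pin stands up through the next hole at (298,186). The button's top is at its full height, with the same 0.118 m side-camera reading as before the press. The tool is clear, so I hand in.

```bash
python3 -c "
from bench import robot
print(robot.close_job())"
```

```text
the job is handed in; nothing more can be done
None
```

The rotor was turned counter-clockwise by one hole, the plunger is fully up with its pin locked in that next hole, the tool is clear, and the job is handed in at about 6.5 s.

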